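# Show a tacky ball finial under the bench magnifier

### The arm

A 7-joint arm with a two-finger parallel gripper is mounted at the origin on the work surface. World frame = base frame: x ahead of the robot, y to its left, z up, the work surface at z = 0. Lengths are in m, angles in rad, forces in N, time in s.
With the tool pointing down it reaches from about 0.4 to 0.875 m from the base axis. Payload 19.3 kg.
Tool frame: the origin (TCP) lies on the centre line of the jaws, within the pads' length; the fingertips stand 8 mm ahead of it and the grasp point (between the pads) lies 11 mm behind it; z points along the fingers, y is the line along which they close (so a half turn about z gives the same grasp; the last joint's range is limited). The gripper opens to 85 mm and grips with 20 to 120 N. Pads are 22 mm wide; open, the fingers measure 114 mm over their backs; the gripper's body (76 mm by 85 mm) begins 54 mm behind the grasp point. The pads swing forward as they close: fully open they stand 13 mm farther back than shut.
Start: joints at [1.159, 0.521, -0.036, 1.599, 0.021, 1.021, -0.113], TCP at [0.209, -0.589, 0.239] pointing down, gripper open.
Joint ranges: [-2.91, 2.91], [-0.3, 2.13], [-1.5, 1.42], [0.17, 2.43], [-1.26, 4.41], [0.16, 1.93], [-2.52, 2.52]. Speed limits (rad/s): [1.89, 1.89, 2.39, 2.39, 3.01, 3.01, 3.01].

### API

Orientations are given as [roll, pitch, yaw] about the fixed x, y, z axes, in that order (R = Rz(yaw) Ry(pitch) Rx(roll)).
In Python, from workcell import status, grab_frame, camera_params, bot, search_frame, silhouettes gives the robot as it stands.
- The arm moves only by the shell command python3 -m creep 'ROWS' [FORCE]. ROWS is JSON, a list of rows, each a list of 5 numbers: the shift along the tool's x, y, z in units of 60 mm (1.0 is 60 mm), then the turn about the tool's z in units of 8 degrees (1.0 is 8 degrees), then the opening, from 0 (shut) to 1 (fully open). In form: [[x, y, z, twist, hand], ...]. A call has 1 to 5 rows; each row is the pose to reach, as a shift and turn from the pose commanded when the call began, along the tool's axes at that moment; what a row does not reach only later rows make up. A row lasts 1/8 s, in which the tool goes at most 62.5 mm and 10.7 degrees, less where a joint would pass 70% of its speed; a pose out of reach is approached as far as the arm can. A call with a gripper value outside its range is refused whole. The fingers move at their own pace and stop on an object; FORCE is the grip in N (left out, the last holds). Time passes only in rows, so rows that repeat a pose let the fingers close. It gives the time, the measured TCP pose, the force, the opening and the grip force at its end, in the units of the state.
- status.observe(): the state, without advancing time (a new reading comes with each control period).
- grab_frame(name): name is "scene" or "top" or "wrist"; returns the picture (420x560x3 uint8, blue, green, red); there is no depth.
- camera_params(name): a dict with "K" (3x3 intrinsics, pixels), "rvec" (rotation vector, rad) and "tvec" (3), from world to camera coordinates, as OpenCV has them; the wrist camera has in their place "tool_from_camera" (4x4, takes a point from camera to tool coordinates, whose origin is the TCP and whose axes are the flange's). Camera axes: x right, y down, z forward; pixel columns grow to the right and rows downward; lengths in m; the calibration is good to about 2 mm. A picture is of the moment at which its call begins: read the wrist's pose just before it. camera_params takes no time and is no camera call.
- bot.job_done(): hands the job in; it is judged then, once.
Trained networks look in the newest picture that a camera, given by its name, has taken for a name from the list of things; names that differ only in an ending like _2 or _b are one class to them, and where a whole thing is asked for, a point or a joint stands for the part that bears it (a point fixed in the world has none). Each returns a list of dicts, best first, with "p" (0 to 1); they miss things now and then, are a little off and sometimes report something else, mostly with a low value. They report only what shows in the picture. A call takes as long as a camera call.
- search_frame(camera, name): "extent" ([left, top, right, bottom] as shares, 0 to 1, of the picture: columns of its width, rows of its height, round what is visible of it).
- silhouettes(camera, name): "mask" (420x560 bool, what is visible of it) and "extent" ([left, top, right, bottom] as shares, 0 to 1, of the picture: columns of its width, rows of its height, round what is visible of it).
The state is a dict: "clock": time; "qpos": joint angles; "qd": joint speeds; "joint_efforts": joint torques, N m; "position": TCP position; "tool_rot": TCP orientation; "force": force on the tool from outside, world axes, zero at the start; "moment": the same for the moment, N m; "grip_width": finger opening in m; "finger_force": force on a finger pad.
Only numpy, scipy, OpenCV 4.12 (cv2) and the standard library are available. Lean on these libraries where they do the work, as an engineer would, in place of code of your own. Each camera call takes 0.05 s, during which the arm holds its last target. There are 200 camera calls.

### The job

Turn up the bench magnifier's light by sliding the dimmer on its base to the green mark. Then take the plywood paddle with the loose, still tacky red ball by its upright grip and, without touching the ball or letting it roll out of its pocket, hold the paddle up in the air on your side of the lens, level and still, with the ball centred in the glass and about 9 cm in front of it. Finish while holding it there; never touch the lens head, and leave everything else on the bench as it is.

Things in the scene. Friction and masses are not known exactly. Their poses are not given: they have to be found in the camera images.
- magnifier: illuminated bench magnifier, fixed to the bench: a white weighted base 140 (its x) x 320 (its y) x 30 mm high; origin at the centre of the base's underside. A steel stem 20 mm thick stands on it at (+45, +80) mm and carries the round lens head; the dimmer slider is on the other half of the base. Its x axis points from the robot's side to the far side, z up.
- lens: the magnifier's round lens head, standing upright, glass 100 mm across in a white ring 136 mm across and 20 mm thick; origin at the centre of the glass, 190 mm above the bench. Its x axis is the optical axis, level, pointing away from the robot (so the robot's side, with the ring of small lights, is at negative x); its y is to the left, z up. It is rigidly fixed to the base and must not be touched.
- dimmer (a joint): travel of the dimmer slider in metres, 0 to 0.07, growing along the magnifier's +y (towards the lens stem, brighter). It stays where it is left; about 1.5 N of friction. The green mark is at 0.050.
- dimmer_top (a point): centre of the top of the dimmer's black cap, 58.5 mm above the bench. The cap is 26 mm (magnifier x) x 14 mm (magnifier y) and 22 mm tall, its underside 6 mm above the top of the base (which is 30 mm above the bench). A white line across its top shows its middle.
- dimmer_mark (a point): the green mark on the dimmer's scale (two short green bars, one either side of the slot): point on the slot at the mark, on the top of the base. The cap's middle must come to this place along the slot.
- tray: plywood paddle 160 (its x) x 70 (its y) x 10 mm thick, about 0.13 kg, with a round pocket near its +x end and a dark wooden upright grip near its -x end; origin centre of its underside, z up. Its x axis points from grip to pocket.
- tray_grip (a point): point in the middle of the upright grip, where to pinch it, 42 mm above the paddle's underside and 50 mm behind its origin (tray x = -50 mm). The grip is 40 mm long (tray x) x 14 mm thick (tray y) and its top is 62 mm above the underside, so 20 mm above this point; it rises 52 mm from the board.
- tray_pocket (a point): centre of the floor of the pocket, 42 mm ahead of the tray's origin and 7 mm above its underside. The pocket is round, 30 mm across and only 3 mm deep, so that the ball lies loose with about 5 mm of play and rolls out over the rim if tilted by about 30 degrees or jerked.
- ball_center (a point): centre of the loose dark red ball finial, 34 mm across, 25 g, lying in the tray's pocket (its centre 17 mm above the pocket floor). Its paint is tacky: it must not be touched.
- urn_tray: a second, identical paddle that carries a white urn-shaped finial (fixed in its pocket, 47 mm high over the bench); not wanted, leave it. Same origin and axes as the tray
- paint_jar: closed red paint jar, 48 mm across, about 55 mm high; origin centre of its underside
- glue_bottle: white glue bottle with orange cap, 44 mm across, 105 mm high; origin centre of its underside
- brush: paint brush lying on the bench, 170 mm long; origin in its middle at bench level
- sanding_block: cork sanding block 100 x 60 x 32 mm; origin centre of its underside
- column: spare dark red model column standing upright, 36 mm square base, 130 mm high; origin centre of its underside
- arcade: white model wall with two arches on a plywood foot 70 x 190 mm, 131 mm high; origin centre of its underside
- ball: the same ball as a body (its origin and axes turn as it rolls: use ball_center)

How it is judged:
On the way, in this order (a step that is already met when the one before it is completed fails the run):
1. the dimmer stands at its green mark (value of joint dimmer between 0.044 and 0.056 m and velocity of joint dimmer between -0.01 and 0.01 m/s), for 0.2 s.
2. the paddle is in the air with the ball in its pocket (height (world z) of tray above 0.05 m and distance between ball_center and tray_pocket below 0.022 m), for 0.2 s.
At the end, for the whole second after the job is handed in: Dimmer within 6 mm of the mark; paddle held by the gripper alone, underside over 120 mm up, within 0.10 rad of level, still (20 mm/s, 0.15 rad/s); ball in its pocket, on the robot's side of the lens, within 25 mm of the lens axis sideways and in height and 50 to 130 mm from the middle of the glass (value of joint dimmer between 0.044 and 0.056 m and distance between ball_center and tray_pocket below 0.021 m and x of ball_center in the frame of lens between -0.13 and -0.05 m and y of ball_center in the frame of lens between -0.025 and 0.025 m and z of ball_center in the frame of lens between -0.025 and 0.025 m and angle between tray's own z axis and vertical below 0.1 rad and linear speed of tray below 0.02 m/s and angular speed of tray below 0.15 rad/s and height (world z) of tray above 0.12 m and contact force between the fingers and tray above 2 N and contact force between tray and magnifier below 0.2 N); the arm keeps its last pose, push and grip.
It fails at once if the ball leaves its pocket (its centre more than 24 mm from the middle of the pocket floor) (distance between ball_center and tray_pocket above 0.024 m).
It fails at once if the robot touches the tacky ball (contact force between any of the fingers, the arm and ball above 0.2 N).
It fails at once if the lens head is touched by the robot or the paddle (over 1 N) (contact force between any of the arm, the fingers, tray and lens above 1 N).
It fails at once if another thing on the bench is moved by more than 25 mm or knocked over (distance of any of urn_tray, paint_jar, glue_bottle, brush, sanding_block, column, arcade from where it was at the start of the episode above 0.025 m or angle between any of urn_tray, paint_jar, glue_bottle, sanding_block, column, arcade's own z axis and vertical above 0.5 rad).
It also fails if it takes over 67 s, if anything falls off the work surface, if the arm or the gripper's body presses on something with over 40 N, if the wrist force passes 120 N, or if a joint passes its speed limit or range.

## Working session

There is one attempt and no reset: what is moved stays moved. The work goes in short steps, Python scripts to look and compute and a shell command to move; the robot and the scene stay as the last step left them, time stands still between calls to the robot, and variables do not carry over. Pictures are saved under pics/ and viewed, at most 10 in all, crops included, and the job is handed in when it is done.

```bash
mkdir -p pics; ls; cat > h.py <<'E'
import numpy as np, cv2
from workcell import status, grab_frame, camera_params, bot, search_frame, silhouettes
from scipy.spatial.transform import Rotation as R
def cam(n):
    c=camera_params(n);K=np.array(c["K"],float)
    if "rvec" in c:
        Rm=cv2.Rodrigues(np.array(c["rvec"],float))[0];t=np.array(c["tvec"],float).ravel()
        return K,Rm,t
    s=status.observe();T=np.eye(4);T[:3,:3]=R.from_euler('xyz',s["tool_rot"]).as_matrix();T[:3,3]=s["position"]
    M=np.linalg.inv(T@np.array(c["tool_from_camera"]));return K,M[:3,:3],M[:3,3]
def proj(C,P):
    K,Rm,t=C;p=(np.atleast_2d(P)@Rm.T+t)@K.T;return p[:,:2]/p[:,2:]
def onz(C,uv,z):
    K,Rm,t=C;d=Rm.T@np.linalg.inv(K)@np.array([uv[0],uv[1],1.]);o=-Rm.T@t
    return o+d*(z-o[2])/d[2]
def pair(C1,u1,C2,u2):
    P=[np.c_[C[0]@C[1],C[0]@C[2]] for C in(C1,C2)]
    X=cv2.triangulatePoints(P[0],P[1],np.array(u1,float).reshape(2,1),np.array(u2,float).reshape(2,1)).ravel();return X[:3]/X[3]
E
python3 - <<'E'
from h import *
np.set_printoptions(precision=3,suppress=True)
print(status.observe())
ims=[]
for n in("scene","top"):
    im=grab_frame(n);cv2.imwrite(f"pics/{n}0.png",im);C=cam(n);print(n,-C[1].T@C[2])
    for o in ["magnifier","lens","dimmer_top","tray","urn_tray","ball","tray_grip","column","arcade","glue_bottle","paint_jar","sanding_block","brush"]:
        r=search_frame(n,o)[:2]
        for q in r:
            e=np.array(q["extent"])*[560,420,560,420];uv=[(e[0]+e[2])/2,(e[1]+e[3])/2]
            print(o,round(q["p"],2),e.round(),onz(C,uv,0.02))
E
```

```text
pics
{'clock': 0.0, 'qpos': array([ 1.159,  0.522, -0.036,  1.6  ,  0.021,  1.021, -0.113]), 'qd': array([-0.001, -0.001,  0.001, -0.001, -0.   ,  0.   ,  0.   ]), 'joint_efforts': array([  0.001, -92.712,   1.98 , -36.994,   0.018,   0.008,   0.   ]), 'position': array([ 0.209, -0.589,  0.239]), 'tool_rot': array([-3.14 ,  0.   ,  0.342]), 'force': array([ 0.497, -0.439,  0.419]), 'moment': array([ 0.018, -0.084, -0.032]), 'finger_force': 0.0, 'grip_width': 0.08541227204608831}
scene [1.533 0.167 1.054]
magnifier 0.94 [169. 203. 296. 285.] [ 0.595 -0.187  0.02 ]
lens 0.58 [232. 197. 284. 244.] [ 0.482 -0.143  0.02 ]
lens 0.16 [192. 228. 201. 234.] [ 0.571 -0.306  0.02 ]
dimmer_top 0.49 [193. 228. 202. 238.] [ 0.578 -0.3    0.02 ]
tray 0.64 [342. 226. 367. 276.] [0.534 0.154 0.02 ]
urn_tray 0.96 [400. 225. 435. 280.] [0.495 0.326 0.02 ]
ball 0.65 [342. 253. 360. 267.] [0.57 0.15 0.02]
ball 0.5 [379. 279. 408. 320.] [0.677 0.274 0.02 ]
tray_grip 0.78 [339. 221. 368. 279.] [0.53  0.151 0.02 ]
column 0.77 [379. 278. 408. 321.] [0.677 0.275 0.02 ]
arcade 0.96 [ 91. 191. 161. 255.] [ 0.59
[... 607 characters left out ...]
2 0.287 0.02 ]
tray 0.69 [182. 195. 208. 254.] [0.523 0.148 0.02 ]
tray 0.61 [384. 175. 473. 214.] [ 0.623 -0.514  0.02 ]
urn_tray 0.63 [109. 209. 151. 265.] [0.483 0.329 0.02 ]
ball 0.61 [188. 200. 197. 220.] [0.564 0.158 0.02 ]
tray_grip 0.69 [179. 197. 209. 257.] [0.514 0.152 0.02 ]
column 0.83 [135. 141. 165. 167.] [0.726 0.288 0.02 ]
arcade 0.62 [386. 171. 473. 216.] [ 0.627 -0.516  0.02 ]
glue_bottle 0.71 [191. 135. 212. 155.] [0.757 0.142 0.02 ]
paint_jar 0.79 [256. 257. 274. 273.] [ 0.412 -0.051  0.02 ]
sanding_block 0.96 [372. 234. 394. 271.] [ 0.453 -0.379  0.02 ]
sanding_block 0.74 [257. 257. 274. 271.] [ 0.415 -0.052  0.02 ]
brush 0.74 [287. 287. 346. 302.] [ 0.334 -0.195  0.02 ]
```

View pics/scene0.png

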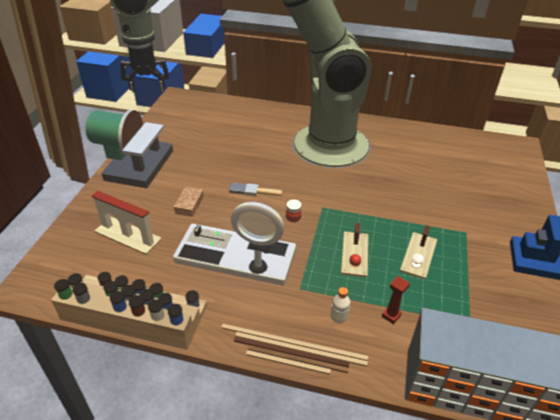

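View pics/top0.png

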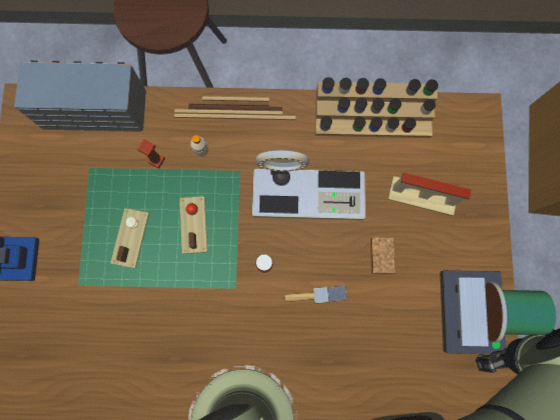

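The scene view shows the magnifier centre-left with its lens near (258,224) and the slider near (198,232). In the top view the base spans (253,169)–(365,219), with the slider near (353,202) and green bars near x=333. The ball paddle is at (193,224), grip towards the robot; the urn paddle is to its left.

```bash
cat >> h.py <<'E'
def go(P,yaw):
    "rows units for moving TCP to P with tool-down yaw"
    s=status.observe();M=R.from_euler('xyz',s["tool_rot"]).as_matrix()
    d=M.T@(np.array(P)-s["position"])/0.06
    dy=(yaw-np.arctan2(M[1,0],M[0,0])+np.pi)%(2*np.pi)-np.pi
    return d.round(3),round(-np.degrees(dy)/8,3)
E
python3 - <<'E'
from h import *
np.set_printoptions(precision=4,suppress=True)
im=grab_frame("top");C=cam("top")
def mk(o):
    m=silhouettes("top",o)[0]["mask"];return m
m=mk("magnifier").astype(np.uint8)
r=cv2.minAreaRect(cv2.findContours(m,0,1)[0][0]);print(r)
# by-eye corners on top of base
for uv in[(253,169),(365,172),(365,219),(253,216),(353,202),(333,195),(333,210),(326,202),(356,202)]: print(uv,onz(C,uv,.03))
hsv=cv2.cvtColor(im,cv2.COLOR_BGR2HSV)
g=cv2.inRange(hsv[180:220,315:365],(45,120,80),(75,255,255))
n,l,st,c=cv2.connectedComponentsWithStats(g);
for i in range(1,n): print('green',st[i,4],c[i]+[315,180],onz(C,c[i]+[315,180],.03))
# lens: ball/tray
ims=grab_frame("scene");S=cam("scene")
for q in silhouettes("scene","lens")[:1]:
    mm=q["mask"];ys,xs=np.nonzero(mm);print('lens scene',q["p"],xs.min(),xs.max(),ys.min(),ys.max(),xs.mean(),ys.mean())
for n_,Cx in(("top",C),("scene",S)):
    for o in("tray","ball"):
        q=silhouettes(n_,o)[0];mm=q["mask"].astype(np.uint8);ys,xs=np.nonzero(mm);print(n_,o,q["p"],mm.sum(),cv2.minAreaRect(np.c_[xs,ys].astype(np.float32)),onz(Cx,(xs.mean(),ys.mean()),.01 if o=="tray" else .024))
cv2.imwrite("pics/crop1.png",np.hstack([cv2.resize(im[140:230,240:375],None,fx=3,fy=3,interpolation=2),cv2.resize(im[185:275,170:220],None,fx=3,fy=3,interpolation=2)]))
print(go([.58,-.28,.2],0))
E
```

```text
((308.4235534667969, 184.8048095703125), (112.42562103271484, 68.67229461669922), 1.2319773435592651)
(253, 169) [ 0.6848 -0.0105  0.03  ]
(365, 172) [ 0.6828 -0.3309  0.03  ]
(365, 219) [ 0.5463 -0.329   0.03  ]
(253, 216) [ 0.5483 -0.0144  0.03  ]
(353, 202) [ 0.5944 -0.2958  0.03  ]
(333, 195) [ 0.6135 -0.2393  0.03  ]
(333, 210) [ 0.5702 -0.2392  0.03  ]
(326, 202) [ 0.5928 -0.2194  0.03  ]
(356, 202) [ 0.5946 -0.3043  0.03  ]
green 10 [333.5 194. ] [ 0.6164 -0.2407  0.03  ]
green 10 [333.4 209.5] [ 0.5717 -0.2403  0.03  ]
lens scene 0.97 230 283 202 244 256.6358543417367 223.25210084033614
top tray 0.75 1283 ((192.83868408203125, 224.78961181640625), (55.9471435546875, 25.1501522064209), 87.51044464111328) [0.5198 0.1559 0.01  ]
top ball 0.64 110 ((190.5, 208.5), (11.0, 11.0), 90.0) [0.5666 0.1622 0.024 ]
scene tray 0.78 1050 ((354.0153503417969, 248.932861328125), (25.42315101623535, 54.00730514526367), 1.5481576919555664) [0.5286 0.1536 0.01  ]
scene ball 0.61 90 ((355.0, 259.5), (9.0, 10.0), 90.0) [0.569  0.1591 0.024 ]
(array([ 7.544, -2.78 ,  0.655]), np.float64(2.447))
```

View pics/crop1.png

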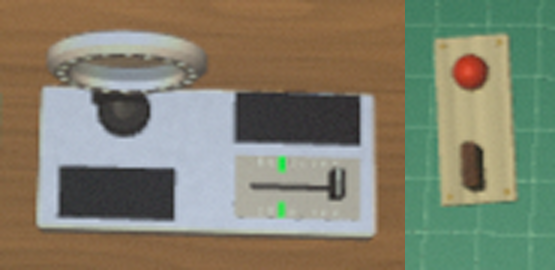

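The crop confirms the base is nearly square to the world, with the cap at the slot's low end, the green bars about 50 mm towards the stem, and the paddle pointing +x.

```bash
python3 -m creep '[[1,-0.35,0,0.5,0.5],[2,-0.7,0,1,0.5],[3,-1.05,0,1.5,0.5],[4,-1.4,0,2,0.5],[5,-1.8,0,2.5,0.5]]'
python3 - <<'E'
from h import *
np.set_printoptions(precision=4,suppress=True)
C=cam("top");S=cam("scene")
L=np.array([.662,-.091,.19]);print(proj(S,L),proj(C,L))
print(onz(C,(352.3,201.3),.0585))
print(go([.592,-.285,.2],-.01))
E
```

```text
clock: 2.42
position: [0.4526, -0.3894, 0.2395]
tool_rot: [3.141, -0.0, -0.01]
force: [0.4, -0.9, -0.4]
grip_width: 0.0431
finger_force: 0.0
[[257.6542 222.3769]] [[281.9655 161.5342]]
[ 0.5903 -0.2894  0.0585]
(array([ 2.307, -1.763,  0.658]), np.float64(0.002))
```

```bash
python3 -m creep '[[0.8,-0.6,0.2,0,0.5],[1.6,-1.2,0.4,0,0.5],[2.31,-1.76,0.65,0,0.5],[2.31,-1.76,0.65,0,0.5],[2.31,-1.76,0.65,0,0.5]]'
python3 - <<'E'
from h import *
np.set_printoptions(precision=4,suppress=True)
W=cam("wrist");im=grab_frame("wrist");print(camera_params("wrist")["tool_from_camera"])
for q in search_frame("wrist","dimmer_top")[:2]:
    e=np.array(q["extent"])*[560,420,560,420];print(q["p"],e,onz(W,((e[0]+e[2])/2,(e[1]+e[3])/2),.055))
g=cv2.inRange(cv2.cvtColor(im,cv2.COLOR_BGR2HSV),(45,120,80),(75,255,255))
n,l,st,c=cv2.connectedComponentsWithStats(g)
for i in range(1,n):
    if st[i,4]>15: print('green',st[i,4],c[i],onz(W,c[i],.03))
cv2.imwrite("pics/w1.png",im)
E
```

```text
clock: 3.05
position: [0.5902, -0.2865, 0.2001]
tool_rot: [3.141, 0.001, -0.007]
force: [-0.8, -0.5, 0.3]
grip_width: 0.0425
finger_force: 0.0
[[-0.0014 -0.9592 -0.2827  0.0723]
 [ 1.     -0.0008 -0.0021 -0.0014]
 [ 0.0018 -0.2827  0.9592 -0.1349]
 [ 0.      0.      0.      1.    ]]
0.56 [273.392 163.59  290.08  202.482] [ 0.597 -0.286  0.055]
green 124 [222.3871 151.4677] [ 0.6178 -0.2382  0.03  ]
green 116 [224.7414 204.1293] [ 0.5733 -0.2378  0.03  ]
```

View pics/w1.png

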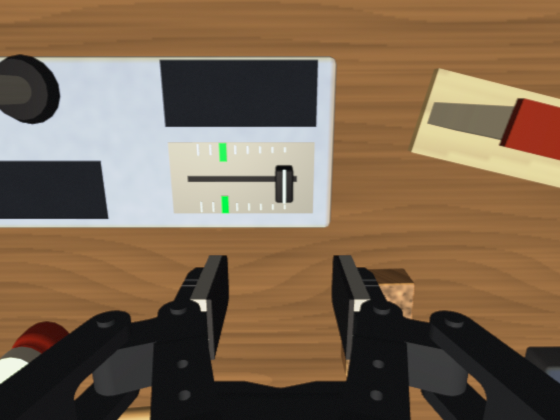

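The wrist view shows the cap at (285,184), the green bars at (222,151) and (225,204), and the jaws straddling it in y.

```bash
python3 -m creep '[[0.1,0,0.8,0,0.5],[0.1,0,1.6,0,0.5],[0.1,0,2.2,0,0.5],[0.1,0,2.57,0,0.5],[0.1,0,2.57,0,0.5]]' 20; python3 -m creep '[[0,0,0,0,0],[0,0,0,0,0],[0,0,0,0,0],[0,0,0,0,0]]' 20
```

```text
clock: 3.78
position: [0.5957, -0.2866, 0.0454]
tool_rot: [-3.141, 0.002, -0.008]
force: [0.7, 0.4, 0.2]
grip_width: 0.0427
finger_force: 0.0
clock: 4.28
position: [0.5973, -0.2868, 0.0478]
tool_rot: [3.14, -0.002, -0.007]
force: [-1.8, -1.2, 7.4]
grip_width: 0.0135
finger_force: 24.3
```

```bash
python3 -m creep '[[0,-0.2,0,0,0],[0,-0.4,0,0,0],[0,-0.6,0,0,0],[0,-0.8,0,0,0],[0,-0.8,0,0,0]]'; python3 -m creep '[[0,0,0,0,0.4],[0,0,0,0,0.4],[0,0,0,0,0.4],[0,0,0,0,0.4]]'; python3 -m creep '[[0,0,-0.5,0,0.4],[0,0,-1.2,0,0.4],[0,0.5,-2,0,0.4],[0,1,-2.6,0,0.4],[0,1,-2.6,0,0.4]]'
python3 - <<'E'
from h import *
np.set_printoptions(precision=4,suppress=True)
W=cam("wrist");im=grab_frame("wrist")
for q in search_frame("wrist","dimmer_top")[:2]:
    e=np.array(q["extent"])*[560,420,560,420];print(q["p"],e,onz(W,((e[0]+e[2])/2,(e[1]+e[3])/2),.0585))
g=cv2.inRange(cv2.cvtColor(im,cv2.COLOR_BGR2HSV),(45,120,80),(75,255,255))
n,l,st,c=cv2.connectedComponentsWithStats(g)
for i in range(1,n):
    if st[i,4]>15: print('green',st[i,4],c[i],onz(W,c[i],.03))
cv2.imwrite("pics/w2.png",im)
E
```

```text
clock: 4.9
position: [0.5976, -0.2369, 0.0478]
tool_rot: [-3.142, -0.002, -0.006]
force: [-2.2, 0.4, 12.1]
grip_width: 0.0133
finger_force: 25.0
clock: 5.4
position: [0.5968, -0.2382, 0.0461]
tool_rot: [-3.142, 0.0, -0.007]
force: [0.8, -0.1, 0.6]
grip_width: 0.0341
finger_force: 0.0
clock: 6.02
position: [0.5967, -0.3015, 0.205]
tool_rot: [3.139, -0.004, -0.011]
force: [0.2, 0.2, -1.2]
grip_width: 0.0344
finger_force: 0.0
0.93 [186.48  172.62  208.488 212.31 ] [ 0.5973 -0.2364  0.0585]
green 117 [203.8718 160.5983] [ 0.6172 -0.2372  0.03  ]
green 100 [207.2  212.06] [ 0.5725 -0.2371  0.03  ]
```

View pics/w2.png

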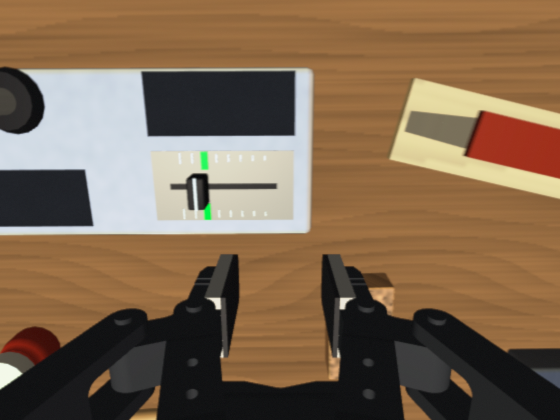

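The cap's white line at (196,190) is within about 2 mm of the green bars at (204,161) and (207,212). Next, the paddle, going round well clear of the lens.

```bash
python3 -m creep '[[-1,0,-0.2,0,0.6],[-2,0,-0.4,0,0.6],[-2.7,-0.6,-0.6,0,0.6],[-2.7,-1.6,-0.6,0,0.6],[-2.7,-2.6,-0.6,0,0.6]]'; python3 -m creep '[[0,-1,0,-0.1,0.6],[0,-2,0,-0.2,0.6],[0,-3,0,-0.3,0.6],[0,-4,0,-0.37,0.6],[0,-5,0,-0.37,0.6]]'
cat > t.py <<'E'
from h import *
import sys
np.set_printoptions(precision=4,suppress=True)
W=cam("wrist");im=grab_frame("wrist")
for o,z in(("tray",.01),("ball",.024),("tray_grip",.0)):
    for q in silhouettes("wrist",o)[:2]:
        m=q["mask"].astype(np.uint8);ys,xs=np.nonzero(m);r=cv2.minAreaRect(np.c_[xs,ys].astype(np.float32))
        print(o,round(q["p"],2),r,onz(W,r[0],z))
        b=cv2.boxPoints(r);print([onz(W,p,z)[:2] for p in b])
s=status.observe();print(s["position"],s["tool_rot"])
cv2.imwrite(sys.argv[1],im)
E
python3 t.py pics/w3.png
```

```text
clock: 6.75
position: [0.4346, -0.1387, 0.2375]
tool_rot: [-3.141, 0.001, -0.007]
force: [1.7, 1.0, 0.9]
grip_width: 0.051
finger_force: 0.0
clock: 7.38
position: [0.4365, 0.1613, 0.2373]
tool_rot: [3.141, 0.001, 0.046]
force: [0.4, -0.3, -0.7]
grip_width: 0.051
finger_force: 0.0
tray 0.6 ((289.1203918457031, 79.12998962402344), (161.3806915283203, 79.78717041015625), 87.79740142822266) [0.5215 0.1587 0.01  ]
[array([0.5846, 0.1991]), array([0.59  , 0.1305]), array([0.4508, 0.1134]), array([0.4443, 0.1904])]
ball 0.89 ((287.5, 20.0), (40.0, 39.0), 90.0) [0.5681 0.1627 0.024 ]
[array([0.5825, 0.1797]), array([0.5839, 0.1473]), array([0.5533, 0.1453]), array([0.5518, 0.1786])]
tray_grip 0.83 ((288.784912109375, 79.19316101074219), (161.4448699951172, 80.24127960205078), 87.87889862060547) [0.5217 0.1588 0.    ]
[array([0.5867, 0.2004]), array([0.5922, 0.1295]), array([0.449 , 0.1122]), array([0.4425, 0.1918])]
tray_grip 0.73 ((287.5, 19.0), (38.0, 39.0), 90.0) [0.573  0.1626 0.    ]
[array([0.5876, 0.1806]), array([0.5891, 0.146 ]), array([0.5581, 0.144 ]), array([0.5565, 0.1795])]
[0.4366 0.1601 0.2371] [3.1412 0.002  0.0478]
```

View pics/w3.png

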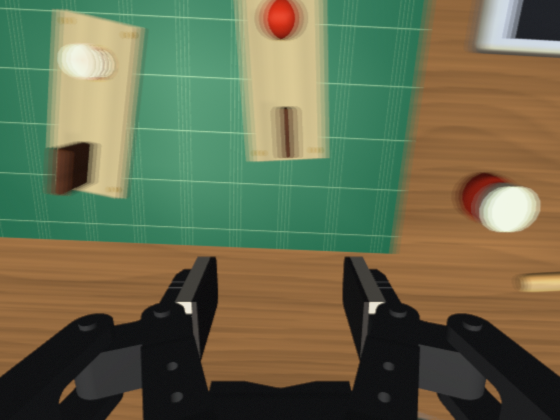

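The picture is motion-blurred: the ball is at (285,18), the grip about (287,107–157), and the paddle's near edge at row 158. I'll settle and measure again.

```bash
python3 -m creep '[[-0.4,0,0,0,0.6],[-0.4,0,0,0,0.6],[-0.4,0,0,0,0.6]]'
python3 t.py pics/w4.png
```

```text
clock: 7.95
position: [0.4141, 0.1572, 0.238]
tool_rot: [3.141, 0.0, 0.043]
force: [0.1, -0.7, -0.1]
grip_width: 0.051
finger_force: 0.0
tray 0.87 ((285.1501770019531, 67.95942687988281), (137.4849395751953, 81.83448791503906), 88.91908264160156) [0.5088 0.1584 0.01  ]
[array([0.5627, 0.1975]), array([0.5668, 0.1268]), array([0.4496, 0.1154]), array([0.4448, 0.1933])]
tray_grip 0.9 ((285.1852722167969, 67.94735717773438), (137.4833984375, 79.84739685058594), 88.87670135498047) [0.5095 0.1583 0.    ]
[array([0.5648, 0.1976]), array([0.569 , 0.1267]), array([0.4485, 0.115 ]), array([0.4437, 0.1931])]
[0.414  0.1577 0.238 ] [3.1416 0.0002 0.0438]
```

View pics/w4.png

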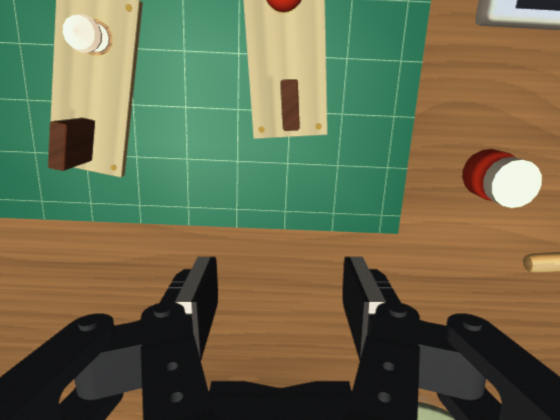

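The sharp picture shows the paddle's near corners at (254,138) and (327,133), and the grip's top face at (281–300, 80–131).

```bash
python3 - <<'E'
from h import *
np.set_printoptions(precision=4,suppress=True)
W=cam("wrist")
for p in[(254,138),(327,133),(243,0),(325,0)]: print(p,onz(W,p,.01))
for p in[(281,80),(299,80),(300,131),(282,130),(290.5,105)]: print(p,onz(W,p,.062))
print(W)
E
```

```text
(254, 138) [0.4446 0.1857 0.01  ]
(327, 133) [0.4522 0.1165 0.01  ]
(243, 0) [0.5626 0.198  0.01  ]
(325, 0) [0.5656 0.127  0.01  ]
(281, 80) [0.4965 0.1622 0.062 ]
(299, 80) [0.4971 0.1481 0.062 ]
(300, 131) [0.4578 0.1451 0.062 ]
(282, 130) [0.458  0.1598 0.062 ]
(290.5, 105) [0.4779 0.1538 0.062 ]
(array([[376.5601,   0.    , 279.8096],
       [  0.    , 376.5601, 204.6579],
       [  0.    ,   0.    ,   1.    ]]), array([[ 0.0424, -0.9991, -0.0018],
       [-0.9583, -0.0412,  0.2828],
       [-0.2826, -0.0103, -0.9592]]), array([0.1421, 0.3672, 0.4968]))
```

```bash
python3 - <<'E'
from h import *
np.set_printoptions(precision=4,suppress=True)
print(go([.4775,.1538,.238],.095),go([.4775,.1538,.034],.095))
E
```

```text
(array([ 1.054,  0.111, -0.001]), np.float64(-0.367)) (array([1.055, 0.11 , 3.399]), np.float64(-0.367))
```

```bash
python3 -m creep '[[0.5,0.05,0.4,-0.2,0.55],[1.05,0.11,1,-0.37,0.55],[1.05,0.11,1.8,-0.37,0.55],[1.05,0.11,2,-0.37,0.55],[1.05,0.11,2,-0.37,0.55]]' 20
python3 - <<'E'
from h import *
np.set_printoptions(precision=4,suppress=True)
W=cam("wrist");im=grab_frame("wrist");cv2.imwrite("pics/w5.png",im)
print(go([.4775,.1538,.034],.095), proj(W,[[.4775,.1538,.062],[.4775,.1538,.01]]))
E
```

```text
clock: 8.78
position: [0.4768, 0.1542, 0.1184]
tool_rot: [3.141, 0.001, 0.096]
force: [-0.0, 0.4, 1.0]
grip_width: 0.0471
finger_force: 0.0
(array([0.001, 0.01 , 1.42 ]), np.float64(0.008)) [[283.9053 231.9462]
 [283.2264 204.7127]]
```

View pics/w5.png

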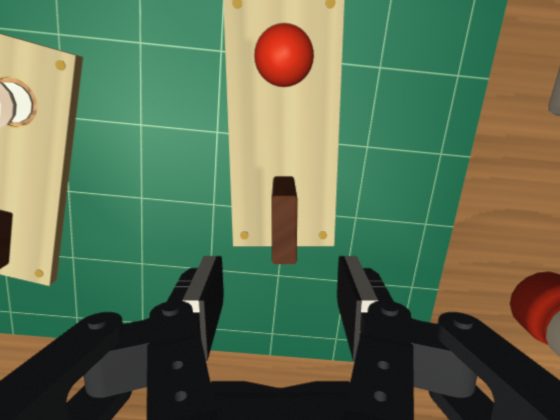

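The grip's top (272–297, 196–263) is centred between the jaws, the paddle is square to the tool, and the ball is in its pocket at (284,55).

```bash
python3 -m creep '[[0,0,0.5,0,0.55],[0,0,1,0,0.55],[0,0,1.3,0,0.55],[0,0,1.4,0,0.55],[0,0,1.4,0,0.55]]' 20; python3 -m creep '[[0,0,0,0,0.4],[0,0,0,0,0.3],[0,0,0,0,0.2],[0,0,0,0,0.1],[0,0,0,0,0]]' 20;  python3 -m creep '[[0,0,0,0,0],[0,0,0,0,0]]' 50
```

```text
clock: 9.45
position: [0.4776, 0.1544, 0.0352]
tool_rot: [-3.141, -0.001, 0.096]
force: [0.4, -0.5, 0.5]
grip_width: 0.0471
finger_force: 0.0
clock: 10.07
position: [0.4771, 0.154, 0.0344]
tool_rot: [3.141, -0.0, 0.096]
force: [-1.2, -1.2, 6.1]
grip_width: 0.0139
finger_force: 19.5
clock: 10.32
position: [0.4772, 0.154, 0.0345]
tool_rot: [3.142, -0.0, 0.096]
force: [-0.9, -1.4, 8.7]
grip_width: 0.0132
finger_force: 48.9
```

```bash
python3 -m creep '[[0,0,-0.03,0,0],[0,0,-0.09,0,0],[0,0,-0.17,0,0],[0,0,-0.26,0,0],[0,0,-0.36,0,0]]'; python3 -m creep '[[0,0,-0.12,0,0],[0,0,-0.24,0,0],[0,0,-0.36,0,0],[0,0,-0.48,0,0],[0,0,-0.6,0,0]]';python3 -m creep '[[0,0,-0.12,0,0],[0,0,-0.24,0,0],[0,0,-0.36,0,0],[0,0,-0.48,0,0],[0,0,-0.6,0,0]]'
python3 - <<'E'
from h import *
im=grab_frame("wrist");im2=grab_frame("scene")
cv2.imwrite("pics/w6.png",np.hstack([cv2.resize(im,(373,280)),cv2.resize(im2[150:290,200:400],(400,280))]))
E
```

```text
clock: 10.95
position: [0.477, 0.1541, 0.0562]
tool_rot: [-3.142, -0.0, 0.096]
force: [-0.6, -0.1, -1.8]
grip_width: 0.0133
finger_force: 48.5
clock: 11.58
position: [0.477, 0.1541, 0.0922]
tool_rot: [-3.142, 0.0, 0.096]
force: [-0.8, 0.2, -0.8]
grip_width: 0.0134
finger_force: 48.5
clock: 12.2
position: [0.477, 0.1541, 0.1282]
tool_rot: [-3.142, -0.0, 0.096]
force: [-0.0, -0.5, -2.1]
grip_width: 0.0134
finger_force: 48.5
```

View pics/w6.png

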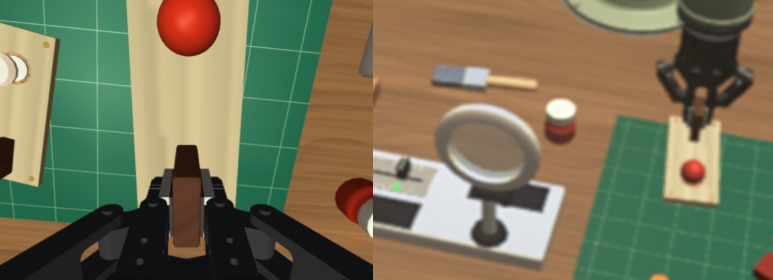

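The paddle is in the air, level, with the ball in its pocket at (188,22) in the wrist half. Next I raise it and carry it sideways.

```bash
python3 -m creep '[[0,0,-0.12,0,0],[0,0,-0.24,0,0],[0,0,-0.36,0,0],[0,0,-0.48,0,0],[0,0,-0.6,0,0]]'; python3 -m creep '[[0,0,-0.12,0,0],[0,0,-0.24,0,0],[0,0,-0.36,0,0],[0,0,-0.45,0,0],[0,0,-0.5,0,0]]';python3 -m creep '[[0,0,-0.06,0,0],[0,0,-0.1,0,0],[0,0,-0.1,0,0]]'
python3 - <<'E'
from h import *
print(go([.480,-.099,.2005],.096))
E
```

```text
clock: 12.92
position: [0.477, 0.1541, 0.1643]
tool_rot: [-3.142, -0.0, 0.096]
force: [-0.5, 0.4, -1.8]
grip_width: 0.0134
finger_force: 48.6
clock: 13.55
position: [0.4771, 0.1541, 0.1941]
tool_rot: [-3.142, -0.0, 0.096]
force: [0.2, -0.5, -1.9]
grip_width: 0.0136
finger_force: 48.6
clock: 13.92
position: [0.477, 0.1541, 0.1998]
tool_rot: [-3.142, -0.0, 0.096]
force: [-0.2, 0.6, -1.2]
grip_width: 0.0138
finger_force: 48.6
(array([-0.355,  4.204, -0.012]), np.float64(0.001))
```

```bash
python3 -m creep '[[0,0.03,0,0,0],[-0.01,0.09,0,0,0],[-0.01,0.18,0,0,0],[-0.02,0.29,0,0,0],[-0.03,0.41,0,0,0]]'
python3 -m creep '[[-0.01,0.13,0,0,0],[-0.02,0.26,0,0,0],[-0.03,0.39,0,0,0],[-0.045,0.52,0,0,0],[-0.055,0.65,0,0,0]]'
python3 -m creep '[[-0.01,0.13,0,0,0],[-0.02,0.26,0,0,0],[-0.03,0.39,0,0,0],[-0.045,0.52,0,0,0],[-0.055,0.65,0,0,0]]'
python3 -m creep '[[-0.01,0.13,0,0,0],[-0.02,0.26,0,0,0],[-0.03,0.39,0,0,0],[-0.045,0.52,0,0,0],[-0.055,0.65,0,0,0]]'
python3 -m creep '[[-0.01,0.13,0,0,0],[-0.02,0.26,0,0,0],[-0.03,0.39,0,0,0],[-0.045,0.52,0,0,0],[-0.055,0.65,0,0,0]]'
python3 -m creep '[[-0.01,0.13,0,0,0],[-0.02,0.26,0,0,0],[-0.03,0.39,0,0,0],[-0.045,0.52,0,0,0],[-0.055,0.65,0,0,0]]'
python3 -m creep '[[-0.01,0.12,0,0,0],[-0.02,0.22,0,0,0],[-0.03,0.3,0,0,0],[-0.04,0.36,0,0,0],[-0.04,0.39,0,0,0]]'
python3 - <<'E'
from h import *
np.set_printoptions(precision=4,suppress=True)
print(go([.480,-.099,.2005],.096))
S=cam("scene");C=cam("top");P={}
for n,c in(("scene",S),("top",C),("wrist",cam("wrist"))):
    im=grab_frame(n);cv2.imwrite(f"pics/{n}9.png",im)
    for o in("ball","lens"):
        for q in search_frame(n,o)[:2]:
            e=np.array(q["extent"])*[560,420,560,420];u=((e[0]+e[2])/2,(e[1]+e[3])/2)
            print(n,o,round(q["p"],2),e.round(),onz(c,u,.19))
    print("expected ball",proj(c,[.572,-.09,.19]))
a=cv2.resize(cv2.imread("pics/scene9.png")[150:290,180:380],(400,280));b=cv2.resize(cv2.imread("pics/wrist9.png"),(373,280))
cv2.imwrite("pics/f.png",np.hstack([b,a]))
E
```

```text
clock: 14.55
position: [0.4775, 0.1288, 0.1997]
tool_rot: [3.142, 0.0, 0.096]
force: [-0.4, -0.8, -1.5]
grip_width: 0.0134
finger_force: 48.6
clock: 15.18
position: [0.478, 0.0897, 0.1997]
tool_rot: [-3.142, 0.0, 0.096]
force: [-0.2, 0.0, -0.8]
grip_width: 0.0133
finger_force: 48.6
clock: 15.8
position: [0.4784, 0.0507, 0.1997]
tool_rot: [-3.142, 0.0, 0.096]
force: [-0.3, -0.1, -2.3]
grip_width: 0.0132
finger_force: 48.6
clock: 16.42
position: [0.4789, 0.0115, 0.1997]
tool_rot: [-3.142, -0.0, 0.096]
force: [0.3, 0.1, -1.5]
grip_width: 0.0136
finger_force: 48.6
clock: 17.05
position: [0.4793, -0.0276, 0.1997]
tool_rot: [-3.142, 0.0, 0.096]
force: [0.0, 0.2, -2.0]
grip_width: 0.0137
finger_force: 48.6
clock: 17.68
position: [0.4798, -0.0668, 0.1997]
tool_rot: [-3.142, 0.0, 0.096]
force: [0.6, -0.4, -1.6]
grip_width: 0.0135
finger_force: 48.6
clock: 18.3
position: [0.4796, -0.0899, 0.1997]
tool_rot: [-3.142, 0.0, 0.096]
force: [-0.1, -0.2, -1.7]
grip_width: 0.0133
finger_force: 48.6
(array([-0.009,  0.151, -0.013]), np.float64(-0.0))
scene ball 0.58 [258. 193. 276. 206.] [ 0.5727 -0.0901  0.19  ]
scene ball 0.28 [170. 197. 296. 283.] [ 0.7351 -0.1322  0.19  ]
scene lens 0.77 [230. 202. 284. 245.] [ 0.6675 -0.0917  0.19  ]
expected ball [[267.3522 199.6231]]
top lens 0.93 [255. 149. 310. 171.] [ 0.6656 -0.0919  0.19  ]
expected ball [[280.9388 196.0475]]
wrist ball 0.69 [237.   0. 333.  86.] [ 0.569  -0.0816  0.19  ]
expected ball [[309.4929  36.1903]]
```

View pics/f.png

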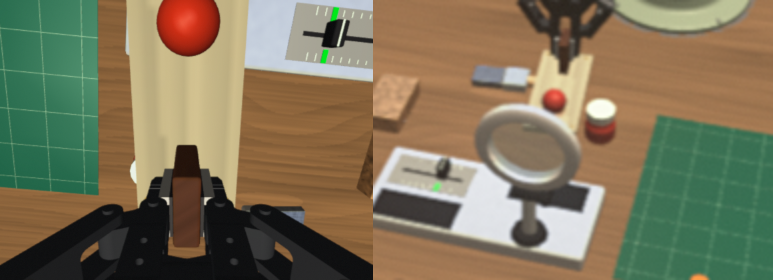

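The ball is in its pocket and behind the glass from the far camera, and the dimmer is still on its mark. The ball is about 9 mm short sideways, so one small shift, then settle and hand in.

```bash
python3 -m creep '[[0,0.03,0,0,0],[0,0.07,0,0,0],[0,0.11,0,0,0],[0,0.14,0,0,0],[0,0.15,0,0,0]]'; python3 -m creep '[[0,0,0,0,0],[0,0,0,0,0],[0,0,0,0,0],[0,0,0,0,0],[0,0,0,0,0]]'; python3 -m creep '[[0,0,0,0,0],[0,0,0,0,0],[0,0,0,0,0],[0,0,0,0,0],[0,0,0,0,0]]'; python3 - <<'E'
from h import *
c=cam("scene");grab_frame("scene")
for q in search_frame("scene","ball")[:1]:
    e=np.array(q["extent"])*[560,420,560,420];print(q["p"],onz(c,((e[0]+e[2])/2,(e[1]+e[3])/2),.19))
print(bot.job_done())
E
```

```text
clock: 19.38
position: [0.4805, -0.0989, 0.1997]
tool_rot: [3.142, 0.0, 0.096]
force: [-0.4, 1.0, -0.9]
grip_width: 0.0135
finger_force: 48.6
clock: 20.0
position: [0.4805, -0.0987, 0.1997]
tool_rot: [3.142, 0.0, 0.096]
force: [-0.4, 0.3, -1.7]
grip_width: 0.0133
finger_force: 48.6
clock: 20.62
position: [0.4805, -0.0987, 0.1997]
tool_rot: [-3.142, 0.0, 0.096]
force: [-0.8, -0.0, -1.8]
grip_width: 0.0132
finger_force: 48.6
the job is handed in; nothing more can be done
None
```

I handed the job in at about 21 s with the dimmer within about 2 mm of the green mark and the paddle held level and still, the ball about 9 cm in front of the lens centre by the arm's pose; the network did not find the ball in the final picture, and no verdict came back.

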